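Drive a stuck stone core out of a core bit

TASK

A stone core is stuck in the green core bit clamped in the jig: take the ejector rod off its rack, lay it in the jig's V guides with its tip just short of the bit and let go of it, then take it again by its handle and push it through the bit's bore until the core is right out on the rails. Draw the rod back until its tip is just clear of the bit and leave it lying in the guides, and put the core in the blue parts tray. Leave the felt wheel, the sample tile and the wood block where they are.

Things in the scene. Friction and masses are not known exactly. Their poses are not given: they have to be found in the camera images.
- jig: Ejecting jig, fixed. A plywood base (x -160 to +112, 80 wide, 16 thick, mm) carries in line two V guides, the clamped green core bit and two rails. Origin on the table surface below the rear face of the bit's hub; x = push direction, z up. The line of rod and bore is y = 0, z = 60 mm.
- gap (a point): Point on the rod's line (z = 60 mm) in the open gap between the guides, at the jig's x = -112 mm. Rear V guide at jig x -152 to -140, front one -85 to -20: 90 degree Vs with cheeks up to z = 65 mm, 28 mm apart there; they bear the 12 mm rod at axis height 60. With the rod's origin here its tip is 14 mm short of the hub. Held here it can be pushed only 15 mm; with its tip over 30 mm behind the hub it would tip off.
- bore (a point): Centre of the bore's entrance in the hub's rear face, at the jig's x = 0, z = 60 mm. The bore is 18 mm in diameter and runs through to the barrel (44 mm outside, 37 mm inside). Expect 5 to 15 N of resistance while the core moves its first 15 mm, and little after that: a sprung brass plunger presses on it with about 10 N.
- bridge (a point): Top of the clamp bridge with its brass plunger, over the barrel: 98 mm above the table, from jig x = 22 to 38 mm, 70 mm wide across. Keep the hand clear of it.
- mouth (a point): Centre of the bit's open mouth, at the jig's x = 42, z = 60 mm. In front of it two round rails (jig x 43 to 105, y = +-10, tops 43 mm high) catch the core; an end stop 52 mm high stands at x = 102 to 110.
- core: Stone core, pale cylinder 34 mm in diameter, 24 long, about 70 g; origin at its centre, axis = its x. Starts in the barrel, centre at jig x = 27, z = 58.5 mm. Pushed out, it lies on the rails with its axis along the jig's x, centre at about z = 58 mm; grip it from above across its diameter: beside it (|y| over 17 mm) the space is free down to z = 16 mm.
- rod: Ejector rod, 257 mm long, about 190 g: steel shank 12 mm in diameter, dark wooden handle 18 mm in diameter. Origin on its axis, where to grip it for carrying; x points to the tip. Tip at x = +98, shank back to -114, handle -114 to -159 mm. It starts level in the rack, axis 42 mm above the table; there the shank from x = -50 to +50 is free for fingers, the handle is not.
- rod_tip (a point): Centre of the rod's front end, 98 mm ahead of the rod's origin.
- rod_handle (a point): Middle of the handle, on the axis, 137 mm behind the rod's origin: grip here (18 mm wide, 45 long) to push and draw the rod. Pushed by it, the rod stops when the handle meets the rear guide: the tip is then at the jig's x = 60 mm, 18 mm past the mouth, with the core on the rails in front of it.
- rack: Wooden rod rack, fixed; origin on the table below the rod's origin at the start, x as the rod's. Base x -170 to +82, 52 wide, 12 thick; V supports at x +55 to +67 and -67 to -55, 47 high; two cheeks 56 high, 25 apart, x -166 to -90, beside the handle (mm). Lift the rod straight up 25 mm or more.
- tray: Dark blue open parts tray 106 x 157 x 36 mm, loose, about 0.4 kg; origin at the centre of its underside, x across, y along, z up. Floor 3 mm, walls 3 mm thick; a divider 25 mm high at y = -10 leaves a compartment of 92 x 79 mm with its centre at y = +31 and one of 92 x 59 mm with its centre at y = -42. Either may take the core.
- felt_wheel: Bystander: beige felt wheel 60 mm in diameter, 25 mm high; origin at the centre of its underside.
- sample_tile_2: Bystander: grey granite sample tile 56 x 56 x 10 mm; origin at the centre of its underside.
- wood_block: Bystander: wooden packing block 42 x 60 x 30 mm; origin at the centre of its underside.

How it is judged:
By the outcome, as a careful person would: the job done as asked, in the order asked, and still so for the second after the job is handed in, with the robot touching nothing.
It also fails if it takes over 61 s, if anything falls off the work surface, if the arm or the gripper's body presses on something with over 40 N, if the wrist force passes 120 N, or if a joint passes its speed limit or range.

ROBOT

A 7-joint arm with a two-finger parallel gripper is mounted at the origin on the work surface; the furniture and walls round the work are solid. World frame = base frame: x ahead of the robot, y to its left, z up, the work surface at z = 0. Lengths are in m, angles in rad, forces in N, time in s.
With the tool pointing down it reaches from about 0.4 to 0.85 m from the base axis. Payload 10.4 kg.
Tool frame: the origin (TCP) lies on the centre line of the jaws, within the pads' length; the fingertips stand 22 mm ahead of it and the grasp point (between the pads) lies 3 mm ahead of it; z points along the fingers, y is the direction in which the jaws open and shut (so a half turn about z gives the same grasp; the last joint's range is limited). The gripper opens to 85 mm and grips with 20 to 120 N. Pads are 22 mm wide; open, the fingers measure 114 mm over their backs; the gripper's body (76 mm by 85 mm) begins 54 mm behind the grasp point. The pads swing forward as they close: fully open they stand 13 mm farther back than shut.
Start: joints at [-1.217, 0.332, -0.065, 1.46, 0.022, 1.35, -0.088], TCP at [0.23, 0.581, 0.253] pointing down, gripper open.
Joint ranges: [-2.6, 2.6], [-0.5, 2.12], [-1.47, 1.34], [0.16, 2.42], [-1.27, 4.41], [0.06, 2.06], [-2.6, 2.6]. Speed limits (rad/s): [2.22, 2.22, 2.79, 2.79, 3.14, 3.14, 3.14].

INTERFACE

Orientations are given as a unit quaternion [x, y, z, w].
In Python, from workcell import manip gives the robot as it stands. The module is installed in compiled form; this text tells all that it offers.
- The arm moves only by the shell command python3 -m crank 'ROWS' [FORCE]. ROWS is JSON, a list of rows, each a list of 3 entries, a list of its own where there are three numbers: the opening, from -1 (shut) to 1 (fully open), then the shift along the tool's x, y, z normalised to -1 to 1, where 1 is 80 mm, then the turn, a rotation vector about the tool's x, y, z normalised to -1 to 1, where 1 is pi/4 rad. In form: [[jaw, [tx, ty, tz], [ax, ay, az]], ...]. A call has exactly 5 rows; each row shifts and turns the commanded pose from where the row before left it, along the tool's axes as they then stand; what a row does not reach is not made up. A row lasts 1/10 s, in which the tool goes at most 50 mm and 8.59 degrees, less where a joint would pass 70% of its speed; a pose out of reach is approached as far as the arm can. A call with a number of a shift or a turn outside -1 to 1 is refused whole. A call with a gripper value outside its range is refused whole. The fingers move at their own pace and stop on an object; FORCE is the grip in N (left out, the last holds). Time passes only in rows, so rows that do not move let the fingers close, or fill a call up. It gives the time, the measured TCP pose, the force and the opening at its end, in the units of the state.
- manip.get_obs(): the state, without advancing time (a new reading comes with each control period).
- manip.camera(name): name is "scene" or "top" or "wrist"; returns the picture (384x512x3 uint8, blue, green, red); there is no depth.
- manip.camera_info(name): a dict with "K" (3x3 intrinsics, pixels), "camera_from_world" (4x4, takes a point from world to camera coordinates); the wrist camera has in their place "mount" (4x4, takes a point from camera to tool coordinates, whose origin is the TCP and whose axes are the flange's). Camera axes: x right, y down, z forward; pixel columns grow to the right and rows downward; lengths in m; the calibration is good to about 2 mm. A picture is of the moment at which its call begins: read the wrist's pose just before it. camera_info takes no time and is no camera call.
- manip.hand_in(): hands the job in, once; it reports no verdict.
The state is a dict: "clock": time; "joint_pos": joint angles; "joint_velocities": joint speeds; "tau": joint torques, N m; "position": TCP position; "ee_rot": TCP orientation; "ft_force": force on the tool from outside, world axes, zero at the start; "torque": the same for the moment, N m; "grip_width": opening from 0.0 (shut) to 1.0 (fully open).
Only numpy, scipy, OpenCV 4.12 (cv2) and the standard library are available. Lean on these libraries where they do the work, as an engineer would, in place of code of your own. Each camera call takes 0.05 s, during which the arm holds its last target.

## Working session

There is one attempt and no reset: what is moved stays moved. The work goes in short steps, Python scripts to look and compute and a shell command to move; the robot and the scene stay as the last step left them, time stands still between calls to the robot, and variables do not carry over. Pictures are saved under pics/ and viewed, and the job is handed in when it is done.

```bash
mkdir -p pics; python3 - <<'E'
from workcell import manip
import cv2,numpy as np
o=manip.get_obs()
for k,v in o.items(): print(k,np.round(v,4))
for n in("scene","top","wrist"):
    im=manip.camera(n); cv2.imwrite(f"pics/{n}0.png",im)
    i=manip.camera_info(n); print(n,{k:np.round(v,4).tolist() for k,v in i.items()})
E
```

```text
clock 0.0
joint_pos [-1.2166  0.3329 -0.0647  1.461   0.0216  1.3499 -0.0885]
joint_velocities [ 0.0002  0.0012  0.0012 -0.0002 -0.0004  0.     -0.0007]
tau [ 6.00000e-04 -6.25468e+01  4.95000e-02 -3.91580e+01  1.63000e-02
  1.03000e-02  0.00000e+00]
position [0.2298 0.5808 0.2525]
ee_rot [ 1.873e-01  9.823e-01 -7.000e-04 -1.000e-04]
ft_force [ 0.3755  0.8367 -0.1872]
torque [-0.0168  0.0081  0.0021]
grip_width 0.9975
scene {'K': [[444.1032, 0.0, 255.9968], [0.0, 444.1032, 188.1839], [0.0, 0.0, 1.0]], 'camera_from_world': [[0.8292, -0.5587, -0.0152, -0.4419], [-0.3778, -0.5404, -0.7518, 0.2857], [0.4119, 0.6292, -0.6592, 1.1649], [0.0, 0.0, 0.0, 1.0]]}
top {'K': [[461.0743, 0.0, 259.914], [0.0, 461.0743, 189.9877], [0.0, 0.0, 1.0]], 'camera_from_world': [[-0.0008, -1.0, -0.0049, 0.0301], [-0.979, 0.0018, -0.204, 0.5567], [0.204, 0.0046, -0.979, 1.4206], [0.0, 0.0, 0.0, 1.0]]}
wrist {'K': [[272.4608, 0.0, 258.289], [0.0, 272.4608, 190.3232], [0.0, 0.0, 1.0]], 'mount': [[-0.0005, -0.9517, -0.307, 0.0791], [1.0, -0.0006, 0.0003, -0.0003], [-0.0005, -0.307, 0.9517, -0.1216], [0.0, 0.0, 0.0, 1.0]]}
```

View pics/scene0.png

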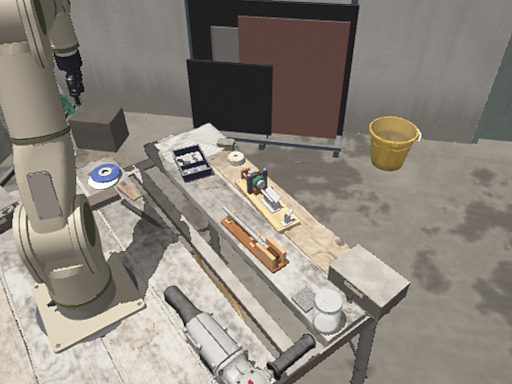

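View pics/top0.png

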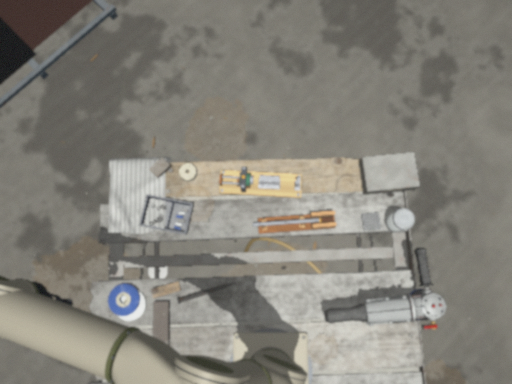

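View pics/wrist0.png

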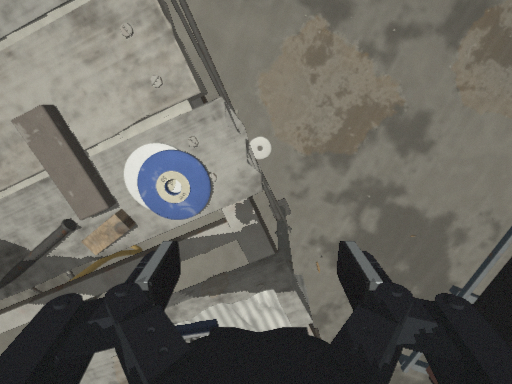

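```bash
python3 - <<'E'
import cv2
t=cv2.imread("pics/top0.png"); c=t[150:245,135:415]; c=cv2.resize(c[:, :],None,fx=2.85,fy=2.85,interpolation=cv2.INTER_CUBIC); 
s=cv2.imread("pics/scene0.png"); 
cv2.imwrite("pics/top0z.png",cv2.resize(t[155:240,210:345],None,fx=5.9,fy=5.9,interpolation=cv2.INTER_CUBIC))
cv2.imwrite("pics/scene0z.png",cv2.resize(s[120:280,160:310],None,fx=3.7,fy=3.7,interpolation=cv2.INTER_CUBIC))
E
```

```text
(no output)
```

View pics/top0z.png

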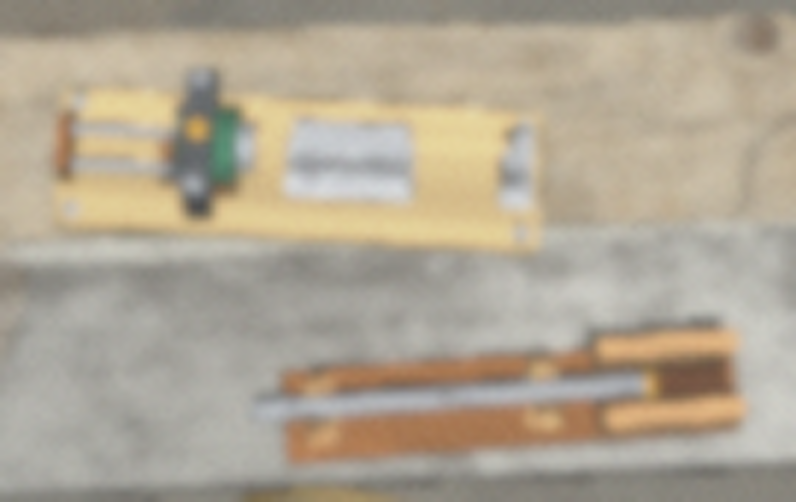

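View pics/scene0z.png

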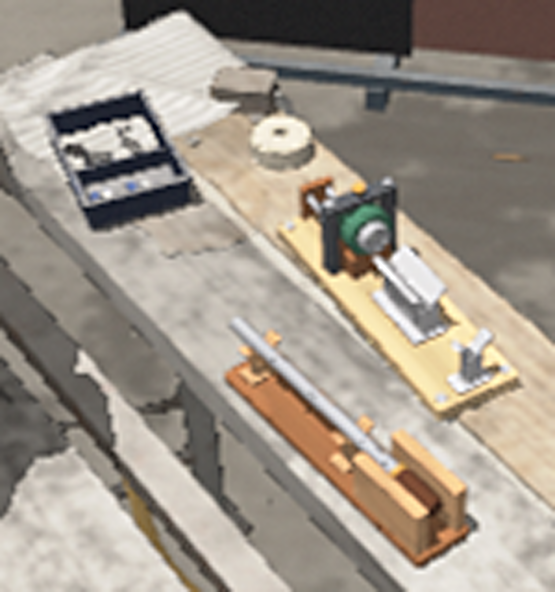

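```bash
cat > h.py <<'E'
from workcell import manip
import cv2,numpy as np
from scipy.spatial.transform import Rotation as R
def cam(name,obs=None):
    i=manip.camera_info(name); K=np.array(i["K"])
    if name=="wrist":
        o=obs or manip.get_obs(); T=np.eye(4); T[:3,:3]=R.from_quat(o["ee_rot"]).as_matrix(); T[:3,3]=o["position"]
        W=T@np.array(i["mount"])
    else: W=np.linalg.inv(np.array(i["camera_from_world"]))
    return K,W
def ray(c,uv):
    K,W=c; d=W[:3,:3]@np.linalg.solve(K,[uv[0],uv[1],1]); return W[:3,3],d/np.linalg.norm(d)
def onz(c,uv,z):
    o,d=ray(c,uv); return o+d*(z-o[2])/d[2]
def tri(rs):
    A=0;b=0
    for o,d in rs:
        P=np.eye(3)-np.outer(d,d);A=A+P;b=b+P@o
    x=np.linalg.solve(A,b); return x,[np.linalg.norm((np.eye(3)-np.outer(d,d))@(x-o)) for o,d in rs]
def proj(c,p):
    K,W=c; q=np.linalg.inv(W)@np.r_[p,1]; q=K@q[:3]; return q[:2]/q[2]
def st():
    o=manip.get_obs(); print("t",round(o["clock"],2),"p",np.round(o["position"],4),"q",np.round(o["ee_rot"],4),"f",np.round(o["ft_force"],1),"g",round(o["grip_width"],3),"j",np.round(o["joint_pos"],3)); return o
def totool(o,dp):  # world displacement -> tool axes, units of 80mm
    return R.from_quat(o["ee_rot"]).inv().apply(dp)/0.08
E
python3 - <<'E'
from h import *
c=cam("top")
f=lambda x,y:(210+x/5.9-.4,155+y/5.9-.4)
for n,p,z in [("tip",(258,408),.042),("hend",(735,378),.042),("stop",(65,148),.052),("rearV",(520,165),.06),("brass",(197,128),.1),("hubend",(255,150),.06),("rackc",(290,462),.012)]:
    print(n,np.round(onz(c,f(*p),z),3))
for n,p in [("tray",(167,214)),("felt",(188,172)),("block",(161,169)),("tile",(371,220)),("box",(390,172)),("cup",(402,218))]:
    print(n,np.round(onz(c,p,.02),3))
E
```

```text
tip [0.45  0.051 0.042]
hend [ 0.466 -0.208  0.042]
stop [0.592 0.157 0.052]
rearV [ 0.58  -0.092  0.06 ]
brass [0.592 0.082 0.1  ]
hubend [0.589 0.052 0.06 ]
rackc [0.424 0.034 0.012]
tray [0.485 0.332 0.02 ]
felt [0.626 0.268 0.02 ]
block [0.636 0.358 0.02 ]
tile [ 0.465 -0.33   0.02 ]
box [ 0.625 -0.401  0.02 ]
cup [ 0.471 -0.431  0.02 ]
```

```bash
cat >> h.py <<'E'
def plan(pos,xdir,n,p0=None,yaw0=None):
    """rows for tool-down straight move; xdir = wanted yaw (deg) of the tool x axis in world"""
    o=manip.get_obs(); Rm=R.from_quat(o["ee_rot"]).as_matrix()
    p=np.array(o["position"]) if p0 is None else np.array(p0)
    y=np.degrees(np.arctan2(Rm[1,0],Rm[0,0])) if yaw0 is None else yaw0
    print("yaw",round(y,2),"tilt",np.round(Rm[:2,2],4))
    d=(np.array(pos)-p)/n; dy=((xdir-y+180)%360-180)/n
    for k in range(n):
        a=np.radians(y+k*dy); x=np.array([np.cos(a),np.sin(a)]); yy=np.array([np.sin(a),-np.cos(a)])
        print([round(v,3) for v in (x@d[:2]/.08,yy@d[:2]/.08,-d[2]/.08)],"az",round(-dy/45,3))
E
python3 -c "
from h import *
plan((.53,.08,.33),90,15)"
```

```text
yaw 158.41 tilt [-0.0004 -0.001 ]
[np.float64(-0.386), np.float64(-0.296), np.float64(-0.064)] az 0.101
[np.float64(-0.408), np.float64(-0.264), np.float64(-0.064)] az 0.101
[np.float64(-0.428), np.float64(-0.231), np.float64(-0.064)] az 0.101
[np.float64(-0.445), np.float64(-0.196), np.float64(-0.064)] az 0.101
[np.float64(-0.459), np.float64(-0.16), np.float64(-0.064)] az 0.101
[np.float64(-0.471), np.float64(-0.123), np.float64(-0.064)] az 0.101
[np.float64(-0.479), np.float64(-0.085), np.float64(-0.064)] az 0.101
[np.float64(-0.484), np.float64(-0.047), np.float64(-0.064)] az 0.101
[np.float64(-0.487), np.float64(-0.008), np.float64(-0.064)] az 0.101
[np.float64(-0.486), np.float64(0.03), np.float64(-0.064)] az 0.101
[np.float64(-0.482), np.float64(0.069), np.float64(-0.064)] az 0.101
[np.float64(-0.475), np.float64(0.107), np.float64(-0.064)] az 0.101
[np.float64(-0.465), np.float64(0.144), np.float64(-0.064)] az 0.101
[np.float64(-0.452), np.float64(0.181), np.float64(-0.064)] az 0.101
[np.float64(-0.436), np.float64(0.216), np.float64(-0.064)] az 0.101
```

```bash
python3 -m crank '[[1,[-0.39,-0.3,-0.06],[0,0,0.1]],[1,[-0.41,-0.26,-0.06],[0,0,0.1]],[1,[-0.43,-0.23,-0.06],[0,0,0.1]],[1,[-0.445,-0.2,-0.06],[0,0,0.1]],[1,[-0.46,-0.16,-0.06],[0,0,0.1]]]'
python3 -m crank '[[1,[-0.47,-0.12,-0.06],[0,0,0.1]],[1,[-0.48,-0.085,-0.06],[0,0,0.1]],[1,[-0.485,-0.05,-0.06],[0,0,0.1]],[1,[-0.487,-0.01,-0.06],[0,0,0.1]],[1,[-0.486,0.03,-0.06],[0,0,0.1]]]'
python3 -m crank '[[1,[-0.48,0.07,-0.06],[0,0,0.1]],[1,[-0.475,0.11,-0.06],[0,0,0.1]],[1,[-0.465,0.145,-0.06],[0,0,0.1]],[1,[-0.45,0.18,-0.06],[0,0,0.1]],[1,[-0.3,0.15,-0.06],[0,0,0.1]]]'
python3 - <<'E'
from h import *
o=st()
np.save("oA.npy",dict(o),allow_pickle=True)
cv2.imwrite("pics/wA.png",manip.camera("wrist"))
o=st()
E
```

```text
clock: 0.65
position: [0.3313, 0.4125, 0.2773]
ee_rot: [0.377, 0.926, -0.0, -0.0]
ft_force: [0.7, 0.4, -1.0]
grip_width: 1.002
clock: 1.15
position: [0.4326, 0.2462, 0.3014]
ee_rot: [0.55, 0.835, 0.0, -0.0]
ft_force: [0.5, -0.1, 0.5]
grip_width: 0.997
clock: 1.65
position: [0.5291, 0.0899, 0.3255]
ee_rot: [0.703, 0.711, -0.0, 0.0]
ft_force: [0.1, 0.1, -0.5]
grip_width: 1.0
t 1.65 p [0.5291 0.0899 0.3255] q [ 7.035e-01  7.107e-01 -1.000e-04  2.000e-04] f [ 0.1  0.1 -0.5] g 1.0 j [-0.661  0.099  0.444  1.602 -0.042  1.45  -0.204]
t 1.7 p [0.5307 0.0862 0.3262] q [7.067e-01 7.075e-01 1.000e-04 1.200e-03] f [-1.6 -4.  -0.4] g 1.003 j [-0.658  0.1    0.448  1.6   -0.042  1.45  -0.206]
```

View pics/wA.png

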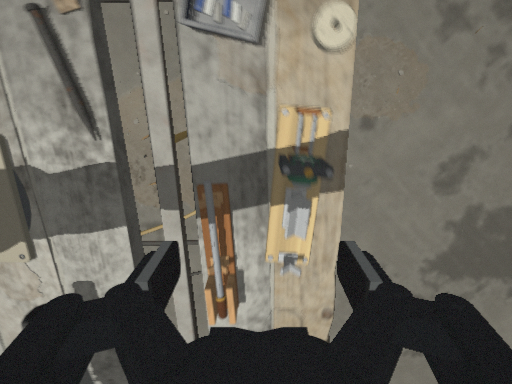

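```bash
python3 - <<'E'
from h import *
o=st()
cv2.imwrite("pics/wA2.png",manip.camera("wrist"))
np.save("oA2.npy",dict(o),allow_pickle=True)
plan((.52,-.09,.26),90,5)
E
```

```text
t 1.7 p [0.5307 0.0862 0.3262] q [7.067e-01 7.075e-01 1.000e-04 1.200e-03] f [-1.6 -4.  -0.4] g 1.003 j [-0.658  0.1    0.448  1.6   -0.042  1.45  -0.206]
yaw 90.42 tilt [ 0.0011 -0.0012]
[np.float64(-0.446), np.float64(-0.027), np.float64(0.164)] az 0.002
[np.float64(-0.446), np.float64(-0.027), np.float64(0.164)] az 0.002
[np.float64(-0.446), np.float64(-0.026), np.float64(0.164)] az 0.002
[np.float64(-0.446), np.float64(-0.026), np.float64(0.164)] az 0.002
[np.float64(-0.446), np.float64(-0.025), np.float64(0.164)] az 0.002
```

```bash
python3 -m crank '[[1,[-0.5,-0.03,0.18],[0,0,0]],[1,[-0.65,-0.03,0.22],[0,0,0]],[1,[-0.65,-0.03,0.22],[0,0,0]],[1,[-0.4,-0.03,0.2],[0,0,0]],[1,[0,0,0],[0,0,0]]]'
python3 - <<'E'
from h import *
o=st()
cv2.imwrite("pics/wB.png",manip.camera("wrist"))
np.save("oB.npy",dict(o),allow_pickle=True)
o=st()
E
```

```text
clock: 2.25
position: [0.5198, -0.0784, 0.2609]
ee_rot: [0.703, 0.711, -0.001, -0.001]
ft_force: [0.2, -0.0, 0.6]
grip_width: 1.0
t 2.25 p [ 0.5198 -0.0784  0.2609] q [ 7.035e-01  7.107e-01 -1.500e-03 -7.000e-04] f [ 0.2 -0.   0.6] g 1.0 j [-0.473  0.107  0.58   1.737 -0.059  1.319  0.13 ]
t 2.3 p [ 0.5207 -0.0754  0.2619] q [ 7.024e-01  7.118e-01 -6.000e-04 -7.000e-04] f [-0.2  0.6  0. ] g 0.998 j [-0.475  0.106  0.577  1.735 -0.06   1.32   0.128]
```

View pics/wB.png

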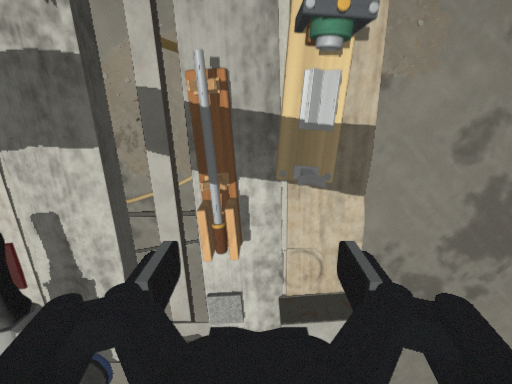

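```bash
python3 - <<'E'
import cv2
t=cv2.imread("pics/wA2.png"); 
cv2.imwrite("pics/wA2z.png",cv2.resize(t[95:335,185:345],None,fx=2.5,fy=2.5,interpolation=cv2.INTER_CUBIC))
t=cv2.imread("pics/wB.png"); 
cv2.imwrite("pics/wBz.png",cv2.resize(t[0:290,160:380],None,fx=2.05,fy=2.05,interpolation=cv2.INTER_CUBIC))
E
```

```text
(no output)
```

View pics/wA2z.png

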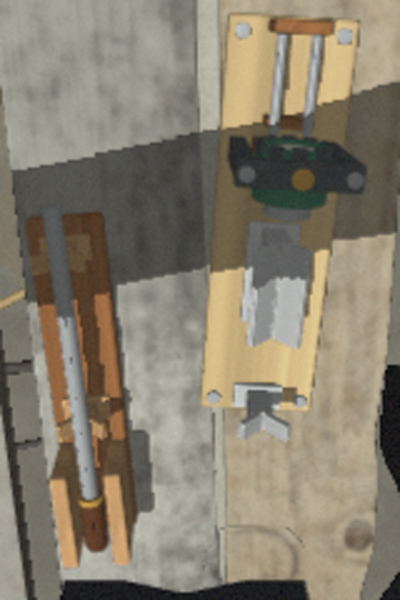

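View pics/wBz.png

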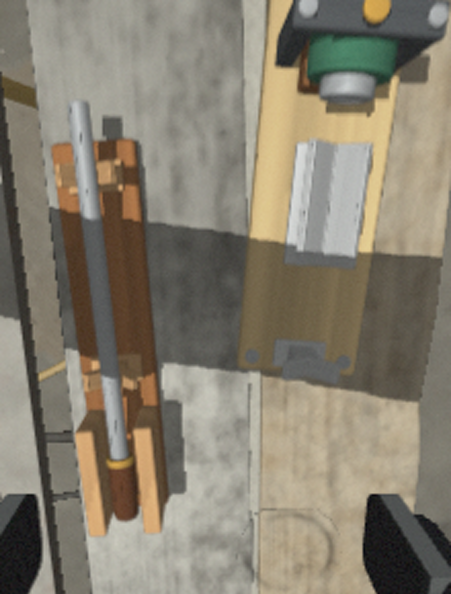

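```bash
python3 - <<'E'
from h import *
oA=np.load("oA2.npy",allow_pickle=True).item();oB=np.load("oB.npy",allow_pickle=True).item()
cA=cam("wrist",oA);cB=cam("wrist",oB)
a=lambda x,y:(185+x/2.5-.3,95+y/2.5-.3)
b=lambda x,y:(160+x/2.05-.25,y/2.05-.25)
P={"tip":((52,212),(80,104)),"ring":((91,503),(121,463)),"hend":((96,550),(126,518)),"nl":((203,405),(240,366)),"nr":((310,408),(352,374)),
"brass":((303,180),(376,10)),"fVnearL":((247,342),(287,260)),"fVnearR":((304,347),(356,265)),"fVfarL":((247,224),(299,143)),"fVfarR":((310,230),(372,146)),"hubrear":((289,211),(347,88))}
for n,(p,q) in P.items():
    x,e=tri([ray(cA,a(*p)),ray(cB,b(*q))]); print(n,np.round(x,4),np.round(e,4))
for n,p,z in [("farL",(229,15),.016),("farR",(358,22),.016),("nl",(203,405),.016),("nr",(310,408),.016),("tip",(52,212),.042),("hend",(96,550),.042),("railL",(286,36),.043),("railR",(317,38),.043),("stop",(302,20),.052)]:
    print("A",n,np.round(onz(cA,a(*p),z),4))
for n,p,z in [("nl",(240,366),.016),("nr",(352,374),.016),("tip",(80,104),.042),("ring",(121,463),.042),("hend",(126,518),.042)]:
    print("B",n,np.round(onz(cB,b(*p),z),4))
E
```

```text
tip [0.4516 0.0537 0.051 ] [0.0005 0.0005]
ring [ 0.4666 -0.156   0.053 ] [0.0004 0.0004]
hend [ 0.4685 -0.1964  0.0529] [0.0004 0.0004]
nl [ 0.5446 -0.0997  0.0181] [0.0001 0.0001]
nr [ 0.6231 -0.1068  0.0106] [0.0004 0.0004]
brass [0.5932 0.0844 0.0985] [0.0001 0.0001]
fVnearL [ 0.5677 -0.0259  0.0649] [0.0023 0.0023]
fVnearR [ 0.604  -0.0278  0.068 ] [0.0009 0.0009]
fVfarL [0.5729 0.0384 0.0262] [0.0014 0.0014]
fVfarR [0.613  0.0366 0.0342] [0.002 0.002]
hubrear [0.5908 0.0593 0.0686] [0.0006 0.0006]
A farL [0.5579 0.1669 0.016 ]
A farR [0.636 0.163 0.016]
A nl [ 0.5448 -0.101   0.016 ]
A nr [ 0.6223 -0.1035  0.016 ]
A tip [0.4493 0.0511 0.042 ]
A hend [ 0.4664 -0.2064  0.042 ]
A railL [0.5889 0.1555 0.043 ]
A railR [0.6066 0.1544 0.043 ]
A stop [0.596  0.1642 0.052 ]
B nl [ 0.5446 -0.1003  0.016 ]
B nr [ 0.6212 -0.1051  0.016 ]
B tip [0.4503 0.0551 0.042 ]
B ring [ 0.4653 -0.1612  0.042 ]
B hend [ 0.4673 -0.2029  0.042 ]
```

```bash
python3 - <<'E'
from h import *
plan((.4563,-.0453,.11),93.8,5)
E
```

```text
yaw 90.76 tilt [-0.0019  0.0001]
[np.float64(0.077), np.float64(-0.16), np.float64(0.38)] az -0.014
[np.float64(0.079), np.float64(-0.159), np.float64(0.38)] az -0.014
[np.float64(0.081), np.float64(-0.158), np.float64(0.38)] az -0.014
[np.float64(0.082), np.float64(-0.158), np.float64(0.38)] az -0.014
[np.float64(0.084), np.float64(-0.157), np.float64(0.38)] az -0.014
```

```bash
python3 -m crank '[[0,[0.08,-0.16,0.35],[0,0,-0.014]],[0,[0.08,-0.16,0.4],[0,0,-0.014]],[0,[0.08,-0.16,0.4],[0,0,-0.014]],[0,[0.085,-0.16,0.4],[0,0,-0.014]],[0,[0.085,-0.155,0.35],[0,0,-0.014]]]' 50
python3 -m crank '[[0,[0,0,0],[0,0,0]],[0,[0,0,0],[0,0,0]],[0,[0,0,0],[0,0,0]],[0,[0,0,0],[0,0,0]],[0,[0,0,0],[0,0,0]]]' 
python3 - <<'E'
from h import *
o=st()
cv2.imwrite("pics/wC.png",manip.camera("wrist"))
np.save("oC.npy",dict(o),allow_pickle=True)
plan((.4563,-.0453,.045),93.8,5)
E
```

```text
clock: 2.8
position: [0.4563, -0.0412, 0.1098]
ee_rot: [0.68, 0.733, 0.0, -0.0]
ft_force: [1.2, 0.6, 0.3]
grip_width: 0.499
clock: 3.3
position: [0.4578, -0.0437, 0.1118]
ee_rot: [0.682, 0.732, 0.001, 0.001]
ft_force: [0.4, 1.0, -0.4]
grip_width: 0.502
t 3.3 p [ 0.4578 -0.0437  0.1118] q [6.817e-01 7.316e-01 7.000e-04 5.000e-04] f [ 0.4  1.  -0.4] g 0.502 j [-0.508  0.104  0.533  2.072 -0.064  0.979  0.129]
yaw 94.05 tilt [0.0012 0.0002]
[np.float64(-0.004), np.float64(-0.003), np.float64(0.166)] az 0.001
[np.float64(-0.004), np.float64(-0.003), np.float64(0.166)] az 0.001
[np.float64(-0.004), np.float64(-0.003), np.float64(0.166)] az 0.001
[np.float64(-0.004), np.float64(-0.003), np.float64(0.166)] az 0.001
[np.float64(-0.004), np.float64(-0.003), np.float64(0.166)] az 0.001
```

View pics/wC.png

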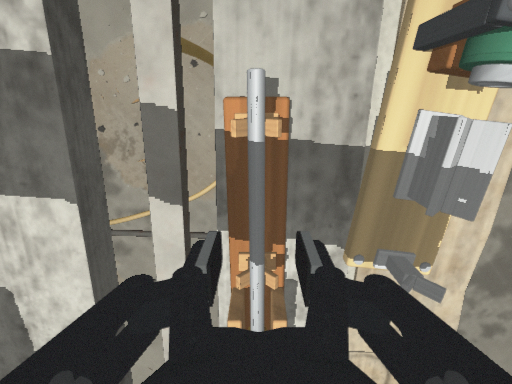

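```bash
python3 - <<'E'
from h import *
im=cv2.imread("pics/wC.png").astype(int)
o=np.load("oC.npy",allow_pickle=True).item(); c=cam("wrist",o)
R0=R.from_quat(o["ee_rot"])
for r in (72,80,100,120,150,180,210,240,300,320):
    s=im[r,235:280]; sat=s.max(1)-s.min(1); m=np.where(sat<22)[0]+235
    m=m[(m>244)&(m<271)]
    if len(m):
        u=(m.min()+m.max())/2; p=onz(c,(u,r),.043); print(r,m.min(),m.max(),np.round(p,4),"tool",np.round(R0.inv().apply(p-o["position"])*1000,1))
print(onz(c,(257,69.5),.045))
E
```

```text
72 245 270 [0.4501 0.0533 0.043 ] tool [97.3 -1.  68.8]
80 245 270 [0.4504 0.0485 0.043 ] tool [92.5 -1.  68.8]
100 247 264 [0.4499 0.0361 0.043 ] tool [80.2 -2.3 68.8]
120 248 264 [0.4511 0.0233 0.043 ] tool [67.3 -2.1 68.8]
150 248 264 [0.4525 0.0029 0.043 ] tool [46.9 -2.1 68.8]
180 248 264 [ 0.454  -0.0188  0.043 ] tool [25.1 -2.2 68.8]
210 249 264 [ 0.4559 -0.0422  0.043 ] tool [ 1.7 -1.9 68.8]
240 250 264 [ 0.4581 -0.0672  0.043 ] tool [-23.5  -1.5  68.8]
300 250 263 [ 0.4615 -0.1236  0.043 ] tool [-79.9  -2.1  68.8]
320 250 263 [ 0.4629 -0.1445  0.043 ] tool [-100.9   -2.1   68.8]
[0.44967608 0.05450011 0.045     ]
```

```bash
python3 -m crank '[[0,[0,-0.01,0.15],[0,0,0]],[0,[0,-0.01,0.2],[0,0,0]],[0,[0,0,0.2],[0,0,0]],[0,[0,0,0.17],[0,0,0]],[0,[0,0,0.1],[0,0,0]]]'
python3 -m crank '[[-1,[0,0,0],[0,0,0]],[-1,[0,0,0],[0,0,0]],[-1,[0,0,0],[0,0,0]],[-1,[0,0,0],[0,0,0]],[-1,[0,0,0],[0,0,0]]]' 50
python3 -c "
from h import *
st()"
```

```text
clock: 3.85
position: [0.4544, -0.0439, 0.0436]
ee_rot: [0.682, 0.732, -0.001, -0.001]
ft_force: [0.4, 0.0, -0.1]
grip_width: 0.499
clock: 4.35
position: [0.4561, -0.0437, 0.0459]
ee_rot: [0.682, 0.732, 0.001, 0.001]
ft_force: [2.7, 0.1, 1.0]
grip_width: 0.12
t 4.35 p [ 0.4561 -0.0437  0.0459] q [6.815e-01 7.318e-01 8.000e-04 6.000e-04] f [2.7 0.1 1. ] g 0.12 j [-0.48   0.223  0.518  2.124 -0.15   0.827  0.201]
```

```bash
python3 -m crank '[[-1,[0,0,-0.1],[0,0,0]],[-1,[0,0,-0.2],[0,0,0]],[-1,[0,0,-0.25],[0,0,0]],[-1,[0,0,-0.25],[0,0,0]],[-1,[0,0,-0.15],[0,0,0]]]'
python3 - <<'E'
from h import *
o=st()
plan((.5856,-.0567,.12),87.05,5)
E
```

```text
clock: 4.85
position: [0.4552, -0.0439, 0.1227]
ee_rot: [0.682, 0.732, 0.0, 0.0]
ft_force: [0.4, -0.4, -2.4]
grip_width: 0.118
t 4.85 p [ 0.4552 -0.0439  0.1227] q [6.817e-01 7.316e-01 3.000e-04 0.000e+00] f [ 0.4 -0.4 -2.4] g 0.118 j [-0.517  0.081  0.538  2.067 -0.049  1.005  0.117]
yaw 94.04 tilt [0.0005 0.0005]
[np.float64(-0.055), np.float64(0.323), np.float64(0.007)] az 0.031
[np.float64(-0.047), np.float64(0.324), np.float64(0.007)] az 0.031
[np.float64(-0.039), np.float64(0.325), np.float64(0.007)] az 0.031
[np.float64(-0.031), np.float64(0.326), np.float64(0.007)] az 0.031
[np.float64(-0.023), np.float64(0.327), np.float64(0.007)] az 0.031
```

```bash
python3 -m crank '[[-1,[-0.05,0.25,0],[0,0,0.03]],[-1,[-0.05,0.35,0],[0,0,0.03]],[-1,[-0.04,0.4,0],[0,0,0.03]],[-1,[-0.03,0.35,0],[0,0,0.03]],[-1,[-0.02,0.26,0],[0,0,0.035]]]'
python3 -m crank '[[-1,[0,0,0],[0,0,0]],[-1,[0,0,0],[0,0,0]],[-1,[0,0,0],[0,0,0]],[-1,[0,0,0],[0,0,0]],[-1,[0,0,0],[0,0,0]]]' 
python3 - <<'E'
from h import *
o=st()
im=manip.camera("wrist")
cv2.imwrite("pics/wD.png",im);cv2.imwrite("pics/wDz.png",cv2.resize(im[0:330,160:360],None,fx=1.8,fy=1.8,interpolation=cv2.INTER_CUBIC))
np.save("oD.npy",dict(o),allow_pickle=True)
E
```

```text
clock: 5.35
position: [0.5855, -0.0557, 0.1208]
ee_rot: [0.725, 0.689, -0.0, -0.0]
ft_force: [0.5, -0.5, -1.6]
grip_width: 0.121
clock: 5.85
position: [0.5841, -0.0558, 0.1215]
ee_rot: [0.725, 0.689, 0.0, -0.0]
ft_force: [0.5, 0.3, -2.4]
grip_width: 0.118
t 5.85 p [ 0.5841 -0.0558  0.1215] q [ 7.248e-01  6.890e-01  2.000e-04 -2.000e-04] f [ 0.5  0.3 -2.4] g 0.118 j [-0.431  0.391  0.551  1.744 -0.23   1.071  0.147]
```

View pics/wD.png

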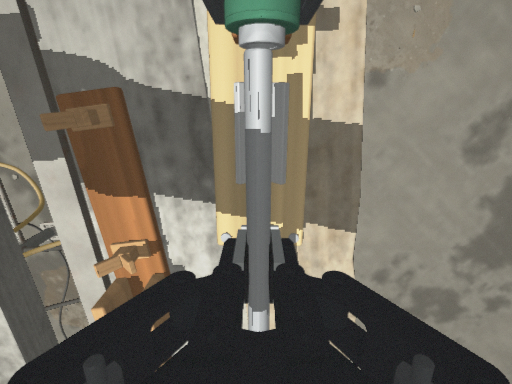

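View pics/wDz.png

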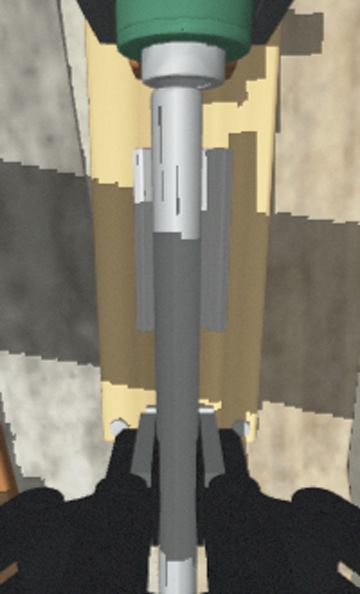

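```bash
python3 - <<'E'
from h import *
o=np.load("oD.npy",allow_pickle=True).item(); c=cam("wrist",o); R0=R.from_quat(o["ee_rot"])
z=lambda x,y:(160+x/1.8-.2,y/1.8-.2)
def T(n,p,h): 
    q=onz(c,z(*p),h); print(n,np.round(q,4),"tool",np.round(R0.inv().apply(q-o["position"])*1000,1))
for n,p,h in [("gFL",(136,149),.065),("gFR",(232,149),.065),("gNL",(137,330),.065),("gNR",(228,331),.065),
 ("hubL",(142,65),.06),("hubR",(225,68),.06),("hub rear top",(183,80),.06),
 ("rodtipL",(151,95),.117),("rodtipR",(201,95),.117),("rodnL",(158,480),.117),("rodnR",(198,480),.117),("rodmL",(154,300),.117),("rodmR",(200,300),.117),("tipfront",(176,85),.12),
 ("baseNL",(106,440),.016),("baseNR",(254,440),.016),("baseL",(88,100),.016),("baseR",(275,100),.016)]: T(n,p,h)
E
```

```text
gFL [0.5742 0.035  0.065 ] tool [ 90.1 -14.5  56.5]
gFR [0.6067 0.0333 0.065 ] tool [90.1 18.  56.5]
gNL [ 0.5697 -0.0287  0.065 ] tool [ 26.3 -15.8  56.5]
gNR [ 0.6041 -0.0308  0.065 ] tool [25.9 18.7 56.5]
hubL [0.5778 0.0611 0.06  ] tool [116.4 -12.2  61.5]
hubR [0.6053 0.0588 0.06  ] tool [115.5  15.4  61.5]
hub rear top [0.5912 0.056  0.06  ] tool [111.9   1.4  61.5]
rodtipL [0.5825 0.0428 0.117 ] tool [98.4 -6.6  4.5]
rodtipR [0.5941 0.0422 0.117 ] tool [98.4  5.   4.5]
rodnL [ 0.5776 -0.0603  0.117 ] tool [-4.9 -6.3  4.5]
rodnR [ 0.5894 -0.0609  0.117 ] tool [-4.9  5.6  4.5]
rodmL [ 0.58   -0.0058  0.117 ] tool [49.7 -6.7  4.5]
rodmR [ 0.592  -0.0064  0.117 ] tool [49.7  5.4  4.5]
tipfront [0.5884 0.0441 0.12  ] tool [99.9 -0.8  1.5]
baseNL [ 0.5442 -0.1013  0.016 ] tool [-47.6 -37.6 105.4]
baseNR [ 0.621  -0.1053  0.016 ] tool [-47.6  39.3 105.4]
baseL [0.5519 0.0585 0.016 ] tool [112.5 -37.9 105.5]
baseR [0.6303 0.0545 0.016 ] tool [112.4  40.6 105.5]
```

```bash
python3 -m crank '[[-1,[-0.01,0.025,0.1],[0,0,0]],[-1,[0,0,0.15],[0,0,0]],[-1,[0,0,0.15],[0,0,0]],[-1,[0,0,0.12],[0,0,0]],[-1,[0,0,0.08],[0,0,0]]]'
python3 -m crank '[[-1,[0,0,0.04],[0,0,0]],[-1,[0,0,0.03],[0,0,0]],[-1,[0,0,0.02],[0,0,0]],[-1,[0,0,0],[0,0,0]],[-1,[0,0,0],[0,0,0]]]' 
python3 - <<'E'
from h import *
o=st()
E
```

```text
clock: 6.4
position: [0.5858, -0.0568, 0.0716]
ee_rot: [0.725, 0.689, -0.001, -0.001]
ft_force: [-0.3, 0.3, -2.9]
grip_width: 0.121
clock: 6.9
position: [0.5867, -0.0568, 0.0664]
ee_rot: [0.725, 0.689, 0.0, 0.0]
ft_force: [-0.3, 0.8, -1.8]
grip_width: 0.12
t 6.9 p [ 0.5867 -0.0568  0.0664] q [7.248e-01 6.889e-01 3.000e-04 1.000e-04] f [-0.3  0.8 -1.8] g 0.12 j [-0.404  0.468  0.525  1.776 -0.277  0.971  0.182]
```

```bash
python3 -m crank '[[-1,[0,0,0.01],[0,0,0]],[-1,[0,0,0.01],[0,0,0]],[-1,[0,0,0.008],[0,0,0]],[-1,[0,0,0],[0,0,0]],[-1,[0,0,0],[0,0,0]]]' 
python3 - <<'E'
from h import *
o=st()
E
```

```text
clock: 7.4
position: [0.5867, -0.0568, 0.0649]
ee_rot: [0.725, 0.689, 0.0, -0.0]
ft_force: [-4.7, 0.9, 10.3]
grip_width: 0.122
t 7.4 p [ 0.5867 -0.0568  0.0649] q [ 7.249e-01  6.889e-01  4.000e-04 -0.000e+00] f [-4.7  0.9 10.3] g 0.122 j [-0.403  0.47   0.524  1.777 -0.279  0.968  0.183]
```

```bash
python3 -m crank '[[-1,[0,-0.007,-0.008],[0,0,0]],[-0.3,[0,0,0],[0,0,0]],[-0.3,[0,0,0],[0,0,0]],[-0.3,[0,0,0],[0,0,0]],[-0.3,[0,0,0],[0,0,0]]]' 
python3 - <<'E'
from h import *
o=st()
im=manip.camera("wrist")
cv2.imwrite("pics/wE.png",im)
np.save("oE.npy",dict(o),allow_pickle=True)
E
```

```text
clock: 7.9
position: [0.5859, -0.0568, 0.0644]
ee_rot: [0.725, 0.689, 0.0, -0.0]
ft_force: [-0.0, -0.0, -0.1]
grip_width: 0.354
t 7.9 p [ 0.5859 -0.0568  0.0644] q [ 0.7248  0.6889  0.     -0.    ] f [-0.  -0.  -0.1] g 0.354 j [-0.403  0.469  0.524  1.779 -0.278  0.967  0.182]
```

View pics/wE.png

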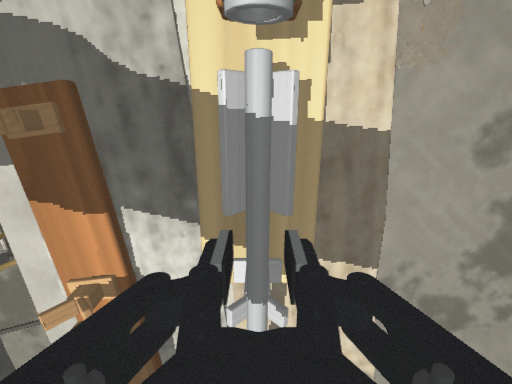

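```bash
python3 -m crank '[[-0.1,[0,0,-0.12],[0,0,0]],[0,[0,0,-0.25],[0,0,0]],[0,[0,0,-0.25],[0,0,0]],[0,[-0.25,0,0],[0,0,0]],[0,[-0.4,0,0],[0,0,0]]]' 
python3 -m crank '[[0,[-0.45,0,0],[0,0,0]],[0,[-0.4,0,0],[0,0,0]],[0,[-0.22,0,0],[0,0,0]],[0,[0,0,0],[0,0,0]],[0,[0,0,0],[0,0,0]]]' 
python3 - <<'E'
from h import *
o=st()
im=manip.camera("wrist")
cv2.imwrite("pics/wF.png",im)
np.save("oF.npy",dict(o),allow_pickle=True)
E
```

```text
clock: 8.45
position: [0.5843, -0.1069, 0.1155]
ee_rot: [0.723, 0.69, 0.001, 0.0]
ft_force: [0.5, -0.4, -0.2]
grip_width: 0.502
clock: 8.95
position: [0.5791, -0.1939, 0.1145]
ee_rot: [0.725, 0.689, 0.0, -0.0]
ft_force: [0.1, -0.0, -0.9]
grip_width: 0.501
t 8.95 p [ 0.5791 -0.1939  0.1145] q [ 7.250e-01  6.888e-01  3.000e-04 -0.000e+00] f [ 0.1 -0.  -0.9] g 0.501 j [-0.208  0.459  0.583  1.686 -0.28   1.081  0.409]
```

View pics/wF.png

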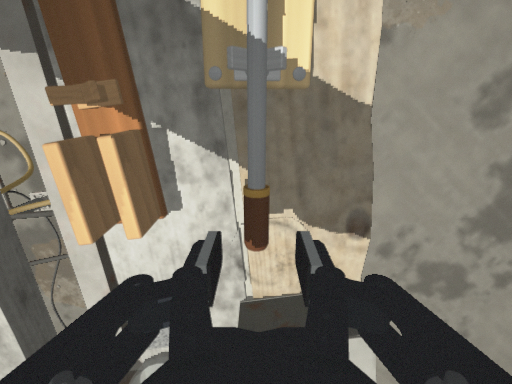

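```bash
python3 - <<'E'
from h import *
o=np.load("oF.npy",allow_pickle=True).item(); c=cam("wrist",o); R0=R.from_quat(o["ee_rot"])
for n,p,h in [("front",(257,185),.064),("end",(257,248),.062),("shank",(257,120),.06),("shank2",(258,30),.06)]:
    q=onz(c,p,h); print(n,np.round(q,4),"tool",np.round(R0.inv().apply(q-o["position"])*1000,1))
E
```

```text
front [ 0.5791 -0.1671  0.064 ] tool [26.7 -1.4 50.5]
end [ 0.5766 -0.215   0.062 ] tool [-21.2  -1.5  52.5]
shank [ 0.5813 -0.1258  0.06  ] tool [68.1 -1.3 54.5]
shank2 [ 0.5845 -0.0761  0.06  ] tool [117.9  -0.6  54.5]
```

```bash
python3 -m crank '[[0,[0.01,-0.012,0.13],[0,0,0]],[0,[0,0,0.18],[0,0,0]],[0,[0,0,0.17],[0,0,0]],[0,[0,0,0.1],[0,0,0]],[0,[0,0,0.05],[0,0,0]]]' 
python3 -m crank '[[0,[0,0,0],[0,0,0]],[-1,[0,0,0],[0,0,0]],[-1,[0,0,0],[0,0,0]],[-1,[0,0,0],[0,0,0]],[-1,[0,0,0],[0,0,0]]]' 70
python3 - <<'E'
from h import *
o=st()
im=manip.camera("wrist")
cv2.imwrite("pics/wG.png",im)
np.save("oG.npy",dict(o),allow_pickle=True)
E
```

```text
clock: 9.5
position: [0.5773, -0.1931, 0.0621]
ee_rot: [0.725, 0.689, -0.001, -0.001]
ft_force: [0.3, 1.6, -0.9]
grip_width: 0.502
clock: 10.0
position: [0.5782, -0.1935, 0.0641]
ee_rot: [0.725, 0.689, 0.0, 0.0]
ft_force: [-0.1, -0.4, 1.1]
grip_width: 0.189
t 10.0 p [ 0.5782 -0.1935  0.0641] q [7.249e-01 6.889e-01 2.000e-04 3.000e-04] f [-0.1 -0.4  1.1] g 0.189 j [-0.188  0.519  0.557  1.723 -0.319  0.99   0.436]
```

View pics/wG.png

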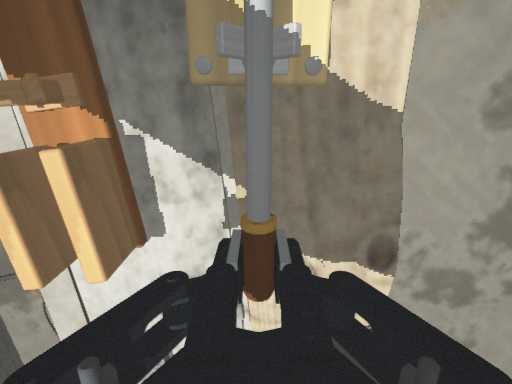

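```bash
python3 -m crank '[[-1,[0.05,0,0],[0,0,0]],[-1,[0.05,0,0],[0,0,0]],[-1,[0.05,0,0],[0,0,0]],[-1,[0.05,0,0],[0,0,0]],[-1,[0.05,0,0],[0,0,0]]]' 
python3 -m crank '[[-1,[0.05,0,0],[0,0,0]],[-1,[0.05,0,0],[0,0,0]],[-1,[0.05,0,0],[0,0,0]],[-1,[0.05,0,0],[0,0,0]],[-1,[0,0,0],[0,0,0]]]' 
python3 -c "
from h import *
st()"
```

```text
clock: 10.55
position: [0.5792, -0.1732, 0.0638]
ee_rot: [0.725, 0.689, 0.0, 0.0]
ft_force: [-0.2, -4.1, 2.7]
grip_width: 0.19
clock: 11.05
position: [0.5797, -0.1592, 0.0638]
ee_rot: [0.725, 0.688, -0.001, 0.001]
ft_force: [0.9, -7.3, 1.4]
grip_width: 0.185
t 11.05 p [ 0.5797 -0.1592  0.0638] q [ 7.254e-01  6.883e-01 -7.000e-04  1.100e-03] f [ 0.9 -7.3  1.4] g 0.185 j [-0.248  0.501  0.554  1.747 -0.307  0.979  0.371]
```

```bash
python3 -m crank '[[-1,[0.06,0,0],[0,0,0]],[-1,[0.06,0,0],[0,0,0]],[-1,[0.06,0,0],[0,0,0]],[-1,[0.06,0,0],[0,0,0]],[-1,[0.05,0,0],[0,0,0]]]' 
python3 -m crank '[[-1,[0.04,0,0],[0,0,0]],[-1,[0.04,0,0],[0,0,0]],[-1,[0.04,0,0],[0,0,0]],[-1,[0.04,0,0],[0,0,0]],[-1,[0,0,0],[0,0,0]]]' 
python3 - <<'E'
from h import *
o=st()
for n in("wrist","top","scene"):
    im=manip.camera(n); cv2.imwrite(f"pics/{n}H.png",im)
    if n=="top": cv2.imwrite("pics/topHz.png",cv2.resize(im[155:240,210:345],None,fx=5.9,fy=5.9,interpolation=cv2.INTER_CUBIC))
    if n=="scene": cv2.imwrite("pics/sceneHz.png",cv2.resize(im[140:250,210:320],None,fx=5,fy=5,interpolation=cv2.INTER_CUBIC))
E
```

```text
clock: 11.55
position: [0.581, -0.1353, 0.0641]
ee_rot: [0.725, 0.689, -0.0, 0.001]
ft_force: [-0.9, -7.9, 5.9]
grip_width: 0.187
clock: 12.05
position: [0.5817, -0.1224, 0.0642]
ee_rot: [0.725, 0.689, -0.0, 0.001]
ft_force: [-1.8, -7.3, 6.6]
grip_width: 0.186
t 12.05 p [ 0.5817 -0.1224  0.0642] q [ 7.251e-01  6.886e-01 -2.000e-04  6.000e-04] f [-1.8 -7.3  6.6] g 0.186 j [-0.309  0.486  0.548  1.765 -0.298  0.973  0.306]
```

View pics/topHz.png

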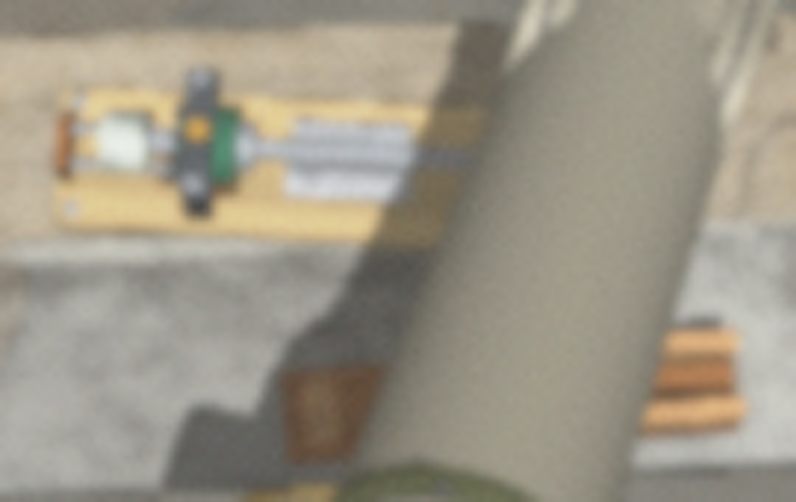

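View pics/sceneHz.png

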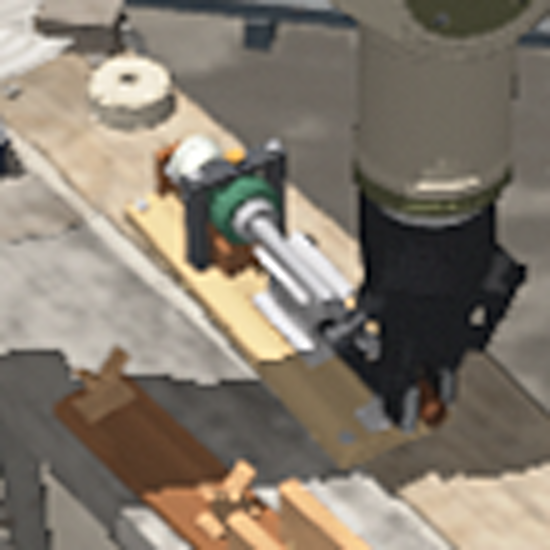

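View pics/wristH.png

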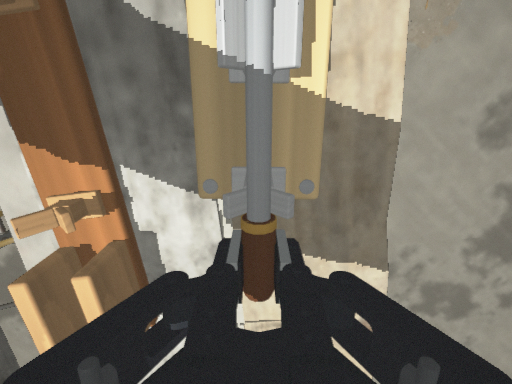

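```bash
python3 -m crank '[[-1,[-0.06,0,0],[0,0,0]],[-1,[-0.1,0,0],[0,0,0]],[-1,[-0.12,0,0],[0,0,0]],[-1,[-0.12,0,0],[0,0,0]],[-1,[-0.12,0,0],[0,0,0]]]' 
python3 -m crank '[[-1,[-0.12,0,0],[0,0,0]],[-1,[-0.12,0,0],[0,0,0]],[-1,[-0.07,0,0],[0,0,0]],[-1,[0,0,0],[0,0,0]],[-1,[0,0,0],[0,0,0]]]' 
python3 - <<'E'
from h import *
o=st()
for n in("top",):
    im=manip.camera(n); cv2.imwrite(f"pics/{n}I.png",im)
    if n=="top": cv2.imwrite("pics/topIz.png",cv2.resize(im[155:240,210:345],None,fx=5.9,fy=5.9,interpolation=cv2.INTER_CUBIC))
E
```

```text
clock: 12.7
position: [0.58, -0.1602, 0.0635]
ee_rot: [0.724, 0.69, 0.001, -0.001]
ft_force: [0.3, 3.6, 2.4]
grip_width: 0.188
clock: 13.2
position: [0.578, -0.1893, 0.0637]
ee_rot: [0.725, 0.688, -0.001, 0.001]
ft_force: [-0.2, -3.7, 1.0]
grip_width: 0.185
t 13.2 p [ 0.578  -0.1893  0.0637] q [ 7.253e-01  6.884e-01 -6.000e-04  6.000e-04] f [-0.2 -3.7  1. ] g 0.185 j [-0.197  0.517  0.557  1.727 -0.317  0.988  0.426]
```

View pics/topIz.png

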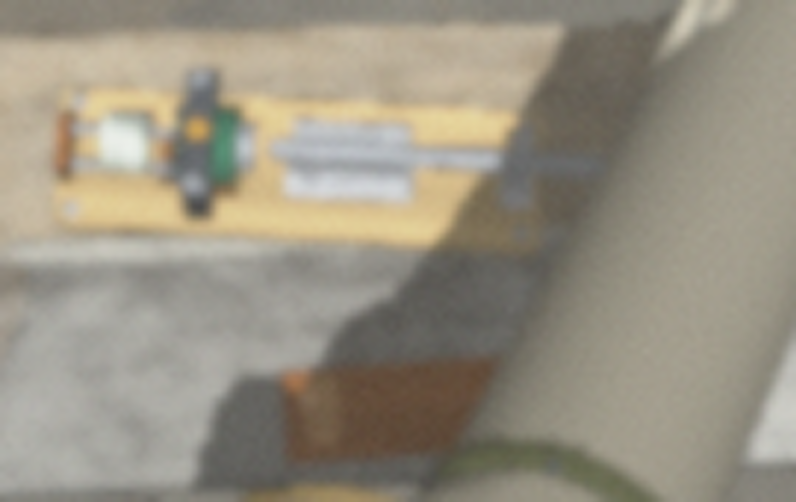

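```bash
python3 -m crank '[[-0.2,[0,0,0],[0,0,0]],[-0.2,[0,0,0],[0,0,0]],[-0.2,[0,0,0],[0,0,0]],[0,[0,0,-0.12],[0,0,0]],[0,[0,0,-0.3],[0,0,0]]]' 
python3 -m crank '[[0.4,[0,0,-0.45],[0,0,0]],[0.4,[0,0,-0.55],[0,0,0]],[0.4,[0,0,-0.5],[0,0,0]],[0.4,[0.25,0,-0.4],[0,0,0]],[0.4,[0.4,0,-0.3],[0,0,0]]]' 
python3 - <<'E'
from h import *
o=st()
plan((.56,.2,.3),88,10)
c=cam("top"); print(onz(c,(210+124/5.9-.4,155+140/5.9-.4),.075))
E
```

```text
clock: 13.75
position: [0.5771, -0.1871, 0.0963]
ee_rot: [0.725, 0.689, -0.001, -0.001]
ft_force: [0.3, -0.2, -0.2]
grip_width: 0.504
clock: 14.25
position: [0.5807, -0.1379, 0.2766]
ee_rot: [0.726, 0.687, 0.001, 0.001]
ft_force: [0.2, 0.6, -0.2]
grip_width: 0.7
t 14.25 p [ 0.5807 -0.1379  0.2766] q [7.264e-01 6.873e-01 7.000e-04 1.400e-03] f [ 0.2  0.6 -0.2] g 0.7 j [-0.345  0.282  0.619  1.537 -0.165  1.372  0.232]
yaw 86.83 tilt [ 0.003  -0.0011]
[np.float64(0.42), np.float64(-0.049), np.float64(-0.029)] az -0.003
[np.float64(0.42), np.float64(-0.048), np.float64(-0.029)] az -0.003
[np.float64(0.42), np.float64(-0.047), np.float64(-0.029)] az -0.003
[np.float64(0.421), np.float64(-0.047), np.float64(-0.029)] az -0.003
[np.float64(0.421), np.float64(-0.046), np.float64(-0.029)] az -0.003
[np.float64(0.421), np.float64(-0.045), np.float64(-0.029)] az -0.003
[np.float64(0.421), np.float64(-0.044), np.float64(-0.029)] az -0.003
[np.float64(0.421), np.float64(-0.043), np.float64(-0.029)] az -0.003
[np.float64(0.421), np.float64(-0.042), np.float64(-0.029)] az -0.003
[np.float64(0.421), np.float64(-0.041), np.float64(-0.029)] az -0.003
[0.5912037  0.12260956 0.075     ]
```

```bash
python3 -m crank '[[0.4,[0.42,-0.05,-0.03],[0,0,0]],[0.4,[0.42,-0.05,-0.03],[0,0,0]],[0.4,[0.42,-0.05,-0.03],[0,0,0]],[0.4,[0.42,-0.05,-0.03],[0,0,0]],[0.4,[0.42,-0.05,-0.03],[0,0,0]]]' 
python3 -m crank '[[0.4,[0.42,-0.05,-0.03],[0,0,0]],[0.4,[0.42,-0.05,-0.03],[0,0,0]],[0.4,[0.42,-0.05,-0.03],[0,0,0]],[0.4,[0.35,-0.05,-0.03],[0,0,0]],[0.4,[0,0,0],[0,0,0]]]' 
python3 - <<'E'
from h import *
o=st()
im=manip.camera("wrist")
cv2.imwrite("pics/wJ.png",im)
np.save("oJ.npy",dict(o),allow_pickle=True)
E
```

```text
clock: 14.75
position: [0.5691, 0.0342, 0.2862]
ee_rot: [0.725, 0.689, 0.0, 0.0]
ft_force: [-0.0, -0.4, -0.1]
grip_width: 0.695
clock: 15.25
position: [0.559, 0.1674, 0.2954]
ee_rot: [0.723, 0.691, 0.001, -0.001]
ft_force: [-0.0, 0.4, 0.2]
grip_width: 0.7
t 15.25 p [0.559  0.1674 0.2954] q [ 7.226e-01  6.913e-01  5.000e-04 -7.000e-04] f [-0.   0.4  0.2] g 0.7 j [-0.737  0.225  0.441  1.534 -0.099  1.404 -0.334]
```

View pics/wJ.png

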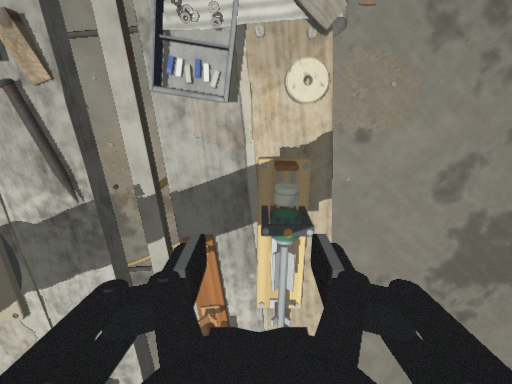

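```bash
python3 - <<'E'
from h import *
im=cv2.imread("pics/wJ.png"); 
cv2.imwrite("pics/wJz.png",cv2.resize(im[0:110,140:250],None,fx=5,fy=5,interpolation=cv2.INTER_CUBIC))
cv2.imwrite("pics/wJc.png",cv2.resize(im[150:250,240:340],None,fx=5,fy=5,interpolation=cv2.INTER_CUBIC))
E
```

```text
(no output)
```

View pics/wJz.png

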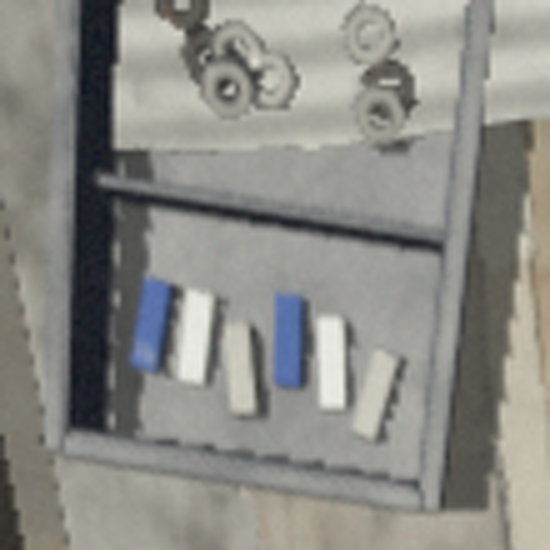

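View pics/wJc.png

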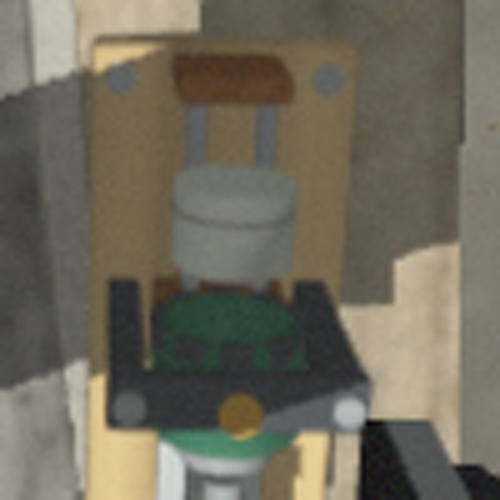

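```bash
python3 - <<'E'
from h import *
o=np.load("oJ.npy",allow_pickle=True).item(); c=cam("wrist",o)
f=lambda x,y:(240+x/5-.4,150+y/5-.4); g=lambda x,y:(140+x/5-.4,y/5-.4)
org=np.array([.5914,.0552]); d=np.array([.0515,.9987]); n=np.array([d[1],-d[0]])
for nm,p,z in [("front top",(233,222),.075),("rear top",(232,283),.075),("L",(173,245),.058),("R",(295,245),.058),("facebot",(234,166),.041),("brass",(241,415),.1),("stop",(233,105),.052)]:
    q=onz(c,f(*p),z); print(nm,np.round(q,4),"jig",np.round([(q[:2]-org)@d*1e3,(q[:2]-org)@n*1e3],1))
P={}
for nm,p,z in [("NL",(62,440),.036),("NR",(430,500),.036),("divL",(100,180),.025),("divR",(442,238),.025)]:
    q=onz(c,g(*p),z); P[nm]=q; print(nm,np.round(q,4))
E
```

```text
front top [0.5938 0.1295 0.075 ] jig [74.3 -1.4]
rear top [0.5933 0.1122 0.075 ] jig [57. -1.]
L [0.5785 0.1177 0.058 ] jig [ 61.7 -16.1]
R [0.6126 0.1162 0.058 ] jig [62. 18.]
facebot [0.5975 0.1349 0.041 ] jig [79.9  2. ]
brass [0.5928 0.0855 0.1   ] jig [30.3 -0.1]
stop [0.5964 0.1556 0.052 ] jig [100.6  -0.2]
NL [0.4237 0.2712 0.036 ]
NR [0.5189 0.252  0.036 ]
divL [0.4396 0.3334 0.025 ]
divR [0.5259 0.3162 0.025 ]
```

```bash
python3 - <<'E'
from h import *
im=manip.camera("wrist"); cv2.imwrite("pics/wK.png",im)
o=st()
plan((.595,.127,.16),87.05,5)
t=cv2.imread("pics/topI.png"); cv2.imwrite("pics/topIt.png",cv2.resize(t[185:245,130:210],None,fx=8,fy=8,interpolation=cv2.INTER_CUBIC))
E
```

```text
t 15.35 p [0.5599 0.1626 0.2954] q [7.245e-01 6.893e-01 1.000e-04 2.000e-04] f [ 0.9 -0.9 -0.9] g 0.702 j [-0.734  0.224  0.445  1.535 -0.097  1.404 -0.332]
yaw 87.15 tilt [ 0.0004 -0.0002]
[np.float64(-0.084), np.float64(0.092), np.float64(0.338)] az 0.0
[np.float64(-0.084), np.float64(0.092), np.float64(0.338)] az 0.0
[np.float64(-0.084), np.float64(0.092), np.float64(0.338)] az 0.0
[np.float64(-0.084), np.float64(0.092), np.float64(0.338)] az 0.0
[np.float64(-0.084), np.float64(0.092), np.float64(0.338)] az 0.0
```

View pics/topIt.png

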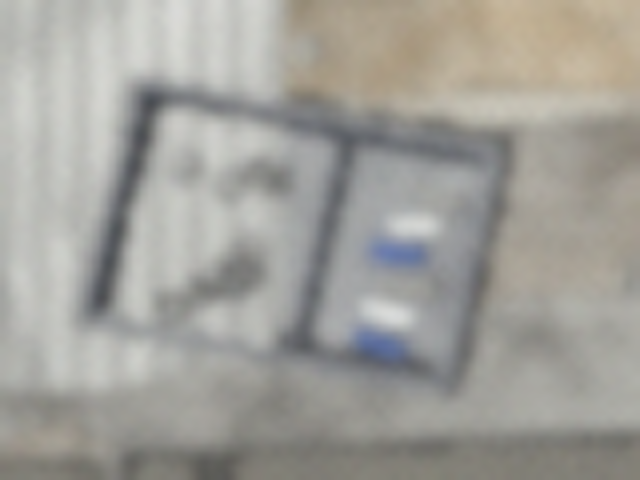

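```bash
python3 -m crank '[[0.4,[-0.084,0.092,0.3],[0,0,0]],[0.4,[-0.084,0.092,0.36],[0,0,0]],[0.4,[-0.084,0.092,0.38],[0,0,0]],[0.4,[-0.084,0.092,0.36],[0,0,0]],[0.4,[-0.084,0.092,0.28],[0,0,0]]]'
python3 -m crank '[[0.4,[0,0,0],[0,0,0]],[0.4,[0,0,0],[0,0,0]],[0.4,[0,0,0],[0,0,0]],[0.4,[0,0,0],[0,0,0]],[0.4,[0,0,0],[0,0,0]]]'
python3 - <<'E'
from h import *
o=st()
im=manip.camera("wrist"); cv2.imwrite("pics/wL.png",im); np.save("oL.npy",dict(o),allow_pickle=True)
E
```

```text
clock: 15.85
position: [0.5951, 0.1246, 0.1592]
ee_rot: [0.726, 0.688, -0.001, 0.0]
ft_force: [0.2, 0.4, -0.6]
grip_width: 0.697
clock: 16.35
position: [0.5954, 0.1274, 0.1616]
ee_rot: [0.725, 0.689, 0.001, 0.0]
ft_force: [0.1, 0.5, 0.4]
grip_width: 0.701
t 16.35 p [0.5954 0.1274 0.1616] q [7.247e-01 6.891e-01 8.000e-04 2.000e-04] f [0.1 0.5 0.4] g 0.701 j [-0.642  0.379  0.447  1.644 -0.176  1.158 -0.203]
```

View pics/wL.png

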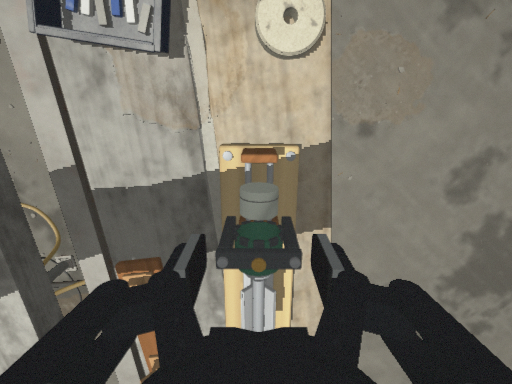

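View pics/wK.png

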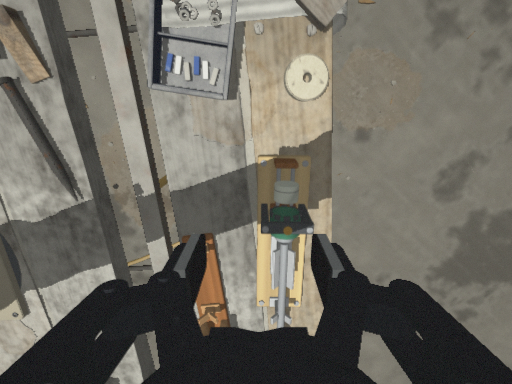

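```bash
python3 - <<'E'
from h import *
im=cv2.imread("pics/wL.png"); z=cv2.resize(im[175:245,215:305],None,fx=7,fy=7,interpolation=cv2.INTER_CUBIC); cv2.imwrite("pics/wLz.png",z)
E
```

```text
(no output)
```

View pics/wLz.png

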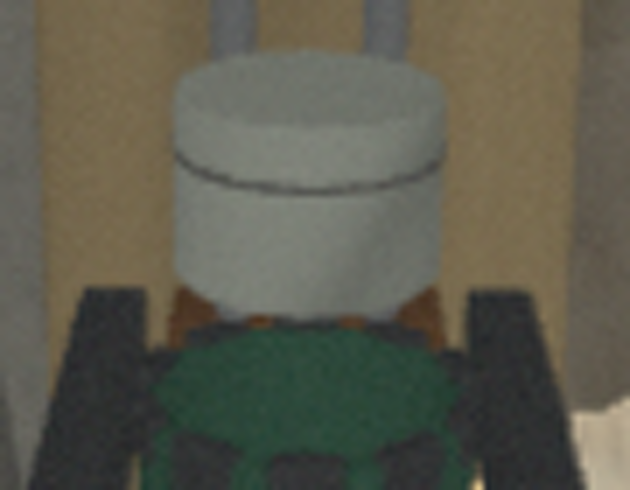

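```bash
python3 - <<'E'
from h import *
oJ=np.load("oJ.npy",allow_pickle=True).item(); cJ=cam("wrist",oJ)
o=np.load("oL.npy",allow_pickle=True).item(); c=cam("wrist",o);R0=R.from_quat(o["ee_rot"])
fJ=lambda x,y:(240+x/5-.4,150+y/5-.4); f=lambda x,y:(215+x/7-.43,175+y/7-.43)
for nm,p,z in [("front top",(310,128),.075),("rear top",(308,320),.075),("L",(174,220),.058),("R",(443,220),.058),("facebot",(310,50),.041)]:
    q=onz(c,f(*p),z); print(nm,np.round(q,4),"tool",np.round(R0.inv().apply(q-o["position"])*1000,1))
for nm,p,q in [("front",(234,200),(310,128)),("groove",(233,222),(310,190)),("rear",(232,283),(308,320))]:
    print(nm,[np.round(v,4) for v in tri([ray(cJ,fJ(*p)),ray(c,f(*q))])])
E
```

```text
front top [0.5959 0.1368 0.075 ] tool [ 9.3 -0.1 86.6]
rear top [0.5944 0.1128 0.075 ] tool [-14.7  -0.3  86.5]
L [0.5779 0.1198 0.058 ] tool [ -8.6 -17.2 103.5]
R [0.6118 0.1181 0.058 ] tool [ -8.6  16.8 103.6]
facebot [0.596  0.1364 0.041 ] tool [  8.9   0.  120.6]
front [array([0.5957, 0.1306, 0.0578]), array([0.0005, 0.0005])]
groove [array([0.5952, 0.1243, 0.0607]), array([0.0003, 0.0003])]
rear [array([0.5942, 0.1082, 0.0647]), array([0., 0.])]
```

```bash
python3 -m crank '[[0.4,[-0.02,0,0.2],[0,0,0]],[0.4,[0,0,0.25],[0,0,0]],[0.4,[0,0,0.25],[0,0,0]],[0.4,[0,0,0.22],[0,0,0]],[0.4,[0,0,0.16],[0,0,0]]]'
python3 -m crank '[[0.4,[0,0,0.07],[0,0,0]],[0.4,[0,0,0.02],[0,0,0]],[0.4,[0,0,0],[0,0,0]],[-1,[0,0,0],[0,0,0]],[-1,[0,0,0],[0,0,0]]]' 30
python3 -m crank '[[-1,[0,0,0],[0,0,0]],[-1,[0,0,0],[0,0,0]],[-1,[0,0,0],[0,0,0]],[-1,[0,0,0],[0,0,0]],[-1,[0,0,0],[0,0,0]]]' 30
python3 -c "
from h import *
st()"
```

```text
clock: 16.9
position: [0.5947, 0.1255, 0.0731]
ee_rot: [0.725, 0.689, -0.0, -0.0]
ft_force: [-0.1, 0.2, -0.3]
grip_width: 0.696
clock: 17.4
position: [0.5956, 0.1255, 0.0677]
ee_rot: [0.725, 0.689, 0.001, 0.0]
ft_force: [0.5, 0.1, 3.9]
grip_width: 0.387
clock: 17.9
position: [0.5957, 0.1255, 0.0677]
ee_rot: [0.725, 0.689, 0.001, 0.0]
ft_force: [-1.0, 0.8, 5.8]
grip_width: 0.384
t 17.9 p [0.5957 0.1255 0.0677] q [7.249e-01 6.889e-01 8.000e-04 3.000e-04] f [-1.   0.8  5.8] g 0.384 j [-0.613  0.485  0.417  1.719 -0.229  0.984 -0.162]
```

```bash
python3 -m crank '[[-1,[0,0,-0.1],[0,0,0]],[-1,[0,0,-0.2],[0,0,0]],[-1,[0,0,-0.35],[0,0,0]],[-1,[0,0,-0.45],[0,0,0]],[-1,[0,0,-0.4],[0,0,0]]]'
python3 -c "
from h import *
o=st(); plan((.495,.30,.22),78.6,7)"
```

```text
clock: 18.4
position: [0.595, 0.1251, 0.1896]
ee_rot: [0.725, 0.689, 0.0, 0.0]
ft_force: [0.9, -0.3, -0.4]
grip_width: 0.383
t 18.4 p [0.595  0.1251 0.1896] q [7.250e-01 6.888e-01 3.000e-04 2.000e-04] f [ 0.9 -0.3 -0.4] g 0.383 j [-0.647  0.352  0.456  1.615 -0.163  1.211 -0.209]
yaw 87.06 tilt [0.0007 0.0002]
[np.float64(0.303), np.float64(-0.194), np.float64(-0.054)] az 0.027
[np.float64(0.299), np.float64(-0.201), np.float64(-0.054)] az 0.027
[np.float64(0.294), np.float64(-0.207), np.float64(-0.054)] az 0.027
[np.float64(0.29), np.float64(-0.213), np.float64(-0.054)] az 0.027
[np.float64(0.285), np.float64(-0.219), np.float64(-0.054)] az 0.027
[np.float64(0.281), np.float64(-0.225), np.float64(-0.054)] az 0.027
[np.float64(0.276), np.float64(-0.231), np.float64(-0.054)] az 0.027
```

```bash
python3 -m crank '[[-1,[0.25,-0.16,-0.06],[0,0,0.027]],[-1,[0.3,-0.2,-0.06],[0,0,0.027]],[-1,[0.3,-0.21,-0.06],[0,0,0.027]],[-1,[0.3,-0.22,-0.06],[0,0,0.027]],[-1,[0.3,-0.23,-0.06],[0,0,0.027]]]'
python3 -m crank '[[-1,[0.28,-0.22,-0.06],[0,0,0.027]],[-1,[0.28,-0.23,-0.04],[0,0,0.027]],[-1,[0,0,0],[0,0,0]],[-1,[0,0,0],[0,0,0]],[-1,[0,0,0],[0,0,0]]]'
python3 - <<'E'
from h import *
o=st()
im=manip.camera("wrist"); cv2.imwrite("pics/wM.png",im); np.save("oM.npy",dict(o),allow_pickle=True)
E
```

```text
clock: 18.9
position: [0.5241, 0.2493, 0.2123]
ee_rot: [0.761, 0.649, 0.0, 0.0]
ft_force: [0.1, 0.4, -1.0]
grip_width: 0.387
clock: 19.4
position: [0.4973, 0.2977, 0.2194]
ee_rot: [0.774, 0.633, 0.0, 0.0]
ft_force: [0.3, -0.6, -0.8]
grip_width: 0.383
t 19.4 p [0.4973 0.2977 0.2194] q [7.744e-01 6.327e-01 2.000e-04 2.000e-04] f [ 0.3 -0.6 -0.8] g 0.383 j [-0.943  0.257  0.385  1.652 -0.1    1.251 -0.738]
```

View pics/wM.png

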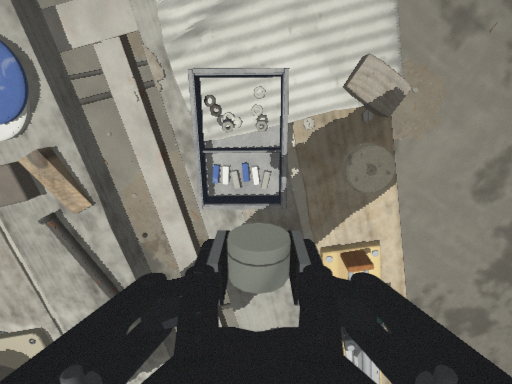

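```bash
python3 - <<'E'
from h import *
im=cv2.imread("pics/wM.png"); z=cv2.resize(im[55:220,175:305],None,fx=3.6,fy=3.6,interpolation=cv2.INTER_CUBIC); cv2.imwrite("pics/wMz.png",z)
E
```

```text
(no output)
```

View pics/wMz.png

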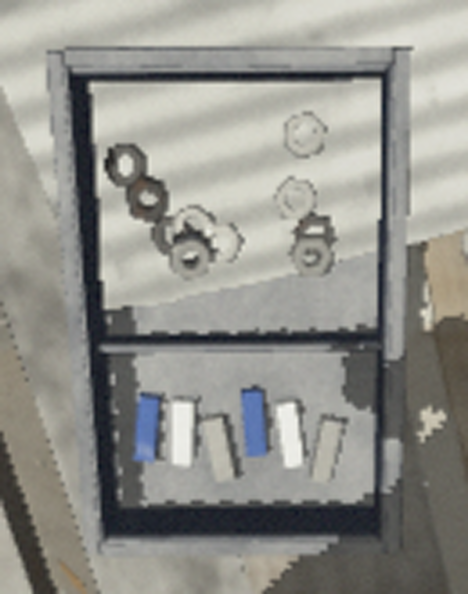

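```bash
python3 - <<'E'
from h import *
o=np.load("oM.npy",allow_pickle=True).item(); c=cam("wrist",o);R0=R.from_quat(o["ee_rot"])
f=lambda x,y:(175+x/3.6-.36,55+y/3.6-.36)
P={}
for nm,p,z in [("FL",(48,50),.036),("FR",(410,48),.036),("NL",(101,551),.036),("NR",(405,551),.036),("divL",(102,346),.028),("divR",(382,346),.028),("gap",(250,200),.003)]:
    q=onz(c,f(*p),z);P[nm]=q; print(nm,np.round(q,4),"tool",np.round(R0.inv().apply(q-o["position"])*1000,1))
ct=(P["FL"]+P["FR"]+P["NL"]+P["NR"])/4; print(ct, np.degrees(np.arctan2(*(P["FR"]-P["FL"])[1::-1])),np.linalg.norm(P["FR"]-P["FL"]),np.linalg.norm(P["FL"]-P["NL"]))
E
```

```text
FL [0.4485 0.4217 0.036 ] tool [111.8 -72.7 183.4]
FR [0.5499 0.4016 0.036 ] tool [112.3  30.7 183.4]
NL [0.4233 0.2702 0.036 ] tool [-41.7 -67.2 183.4]
NR [0.5226 0.2499 0.036 ] tool [-41.7  34.2 183.5]
divL [0.4396 0.3355 0.028 ] tool [ 25.6 -64.2 191.4]
divR [0.5275 0.3176 0.028 ] tool [ 25.5  25.5 191.4]
gap [0.4944 0.3695 0.003 ] tool [ 69.8 -17.3 216.4]
[0.48605966 0.33585027 0.036     ] -11.223688892675533 0.10336092538375838 0.15353417361950644
```

```bash
python3 -m crank '[[-1,[0.1,-0.03,0.1],[0,0,0]],[-1,[0.2,-0.06,0.2],[0,0,0]],[-1,[0.25,-0.07,0.25],[0,0,0]],[-1,[0.2,-0.06,0.3],[0,0,0]],[-1,[0.09,-0.024,0.3],[0,0,0]]]'
python3 -m crank '[[-1,[0,0,0.25],[0,0,0]],[-1,[0,0,0.2],[0,0,0]],[-1,[0,0,0.15],[0,0,0]],[-1,[0,0,0.1],[0,0,0]],[-1,[0,0,0],[0,0,0]]]'
python3 - <<'E'
from h import *
o=st()
im=manip.camera("wrist"); cv2.imwrite("pics/wN.png",im); np.save("oN.npy",dict(o),allow_pickle=True)
E
```

```text
clock: 19.95
position: [0.4893, 0.3717, 0.1241]
ee_rot: [0.773, 0.634, -0.001, -0.001]
ft_force: [-1.2, -0.7, -0.1]
grip_width: 0.386
clock: 20.45
position: [0.4906, 0.3683, 0.0699]
ee_rot: [0.774, 0.633, -0.001, 0.0]
ft_force: [-0.0, -0.5, -1.1]
grip_width: 0.386
t 20.45 p [0.4906 0.3683 0.0699] q [ 7.740e-01  6.332e-01 -7.000e-04  0.000e+00] f [-0.  -0.5 -1.1] g 0.386 j [-0.973  0.481  0.323  1.697 -0.176  0.993 -0.788]
```

View pics/wN.png

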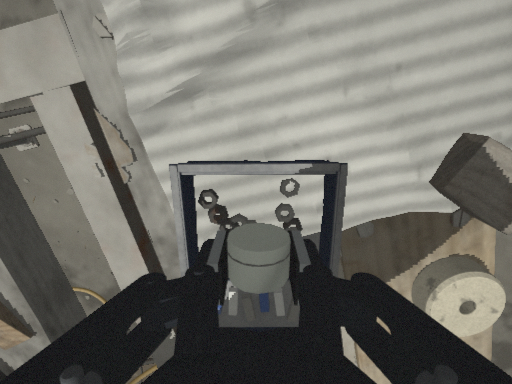

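```bash
python3 -m crank '[[-1,[0,0,0.1],[0,0,0]],[-1,[0,0,0.12],[0,0,0]],[-1,[0,0,0.1],[0,0,0]],[-1,[0,0,0.06],[0,0,0]],[-1,[0,0,0.04],[0,0,0]]]'
python3 -m crank '[[-1,[0,0,0.03],[0,0,0]],[-1,[0,0,0.01],[0,0,0]],[-1,[0,0,0],[0,0,0]],[-1,[0,0,0],[0,0,0]],[-1,[0,0,0],[0,0,0]]]'
```

```text
clock: 21.0
position: [0.4907, 0.3684, 0.0366]
ee_rot: [0.774, 0.633, -0.0, 0.0]
ft_force: [-0.4, -0.3, -1.4]
grip_width: 0.383
clock: 21.5
position: [0.4911, 0.3687, 0.0343]
ee_rot: [0.774, 0.633, 0.0, -0.0]
ft_force: [-0.6, -0.4, -1.2]
grip_width: 0.386
```

```bash
python3 -m crank '[[-1,[0,0,0.015],[0,0,0]],[-1,[0,0,0.015],[0,0,0]],[-1,[0,0,0.005],[0,0,0]],[-1,[0,0,0],[0,0,0]],[-1,[0,0,0],[0,0,0]]]'
```

```text
clock: 22.0
position: [0.4909, 0.3686, 0.0313]
ee_rot: [0.774, 0.633, 0.0, -0.0]
ft_force: [-0.2, 0.9, -0.5]
grip_width: 0.387
```

```bash
python3 -m crank '[[-1,[0,0,0.01],[0,0,0]],[-1,[0,0,0.008],[0,0,0]],[-1,[0,0,0],[0,0,0]],[-1,[0,0,0],[0,0,0]],[-1,[0,0,0],[0,0,0]]]'
```

```text
clock: 22.5
position: [0.491, 0.3686, 0.0301]
ee_rot: [0.774, 0.633, 0.0, -0.0]
ft_force: [-1.3, -0.8, 4.1]
grip_width: 0.388
```

Contact with the floor (about +5 N). Release gently and rise.

```bash
python3 -m crank '[[-0.1,[0,0,-0.006],[0,0,0]],[0.05,[0,0,0],[0,0,0]],[0.1,[0,0,0],[0,0,0]],[0.1,[0,0,0],[0,0,0]],[0.1,[0,0,0],[0,0,0]]]'
python3 -m crank '[[0.1,[0,0,-0.08],[0,0,0]],[0.1,[0,0,-0.15],[0,0,0]],[0.1,[0,0,-0.25],[0,0,0]],[0.1,[0,0,-0.4],[0,0,0]],[0.1,[0,0,-0.5],[0,0,0]]]'
python3 -m crank '[[0.1,[-0.3,0,-0.5],[0,0,0]],[0.1,[-0.4,0,-0.4],[0,0,0]],[0.1,[-0.4,0,-0.3],[0,0,0]],[0.1,[-0.3,0,0],[0,0,0]],[0.1,[0,0,0],[0,0,0]]]'
python3 - <<'E'
from h import *
o=st()
for n in("wrist","top","scene"):
    im=manip.camera(n); cv2.imwrite(f"pics/{n}P.png",im)
t=cv2.imread("pics/topP.png"); cv2.imwrite("pics/topPz.png",cv2.resize(t[150:245,130:390],None,fx=3,fy=3,interpolation=cv2.INTER_CUBIC))
E
```

```text
clock: 23.0
position: [0.4909, 0.3686, 0.0303]
ee_rot: [0.774, 0.633, 0.0, -0.0]
ft_force: [-1.1, -0.1, 0.3]
grip_width: 0.551
clock: 23.5
position: [0.4904, 0.3681, 0.1419]
ee_rot: [0.774, 0.633, -0.001, 0.0]
ft_force: [1.1, 1.2, -0.2]
grip_width: 0.553
clock: 24.0
position: [0.4696, 0.2554, 0.2391]
ee_rot: [0.775, 0.631, 0.002, -0.0]
ft_force: [0.6, -0.2, 0.9]
grip_width: 0.55
t 24.0 p [0.4696 0.2554 0.2391] q [ 7.754e-01  6.315e-01  1.500e-03 -1.000e-04] f [ 0.6 -0.2  0.9] g 0.55 j [-0.95   0.136  0.403  1.744 -0.056  1.27  -0.737]
```

View pics/wristP.png

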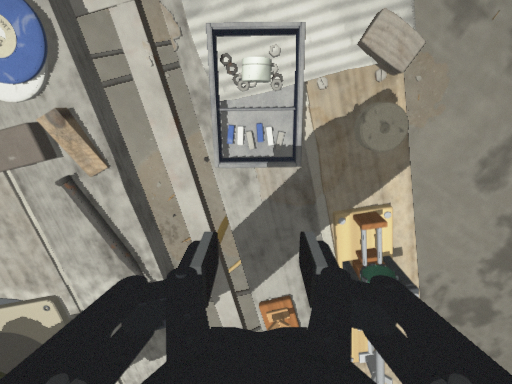

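View pics/topPz.png

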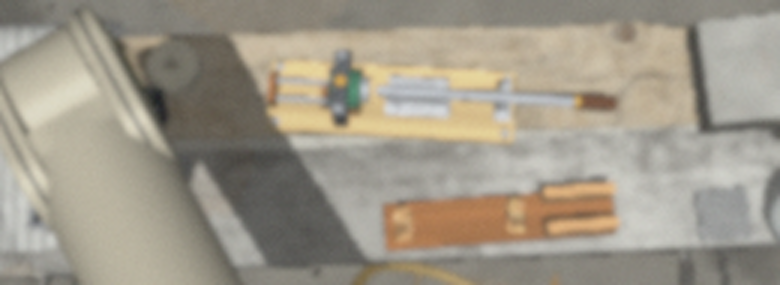

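```bash
python3 - <<'E'
from h import *
c=cam("top"); org=np.array([.5914,.0552]); d=np.array([.0515,.9987])
t=cv2.imread("pics/topP.png"); cv2.imwrite("pics/topPh.png",cv2.resize(t[165:195,235:345],None,fx=7,fy=7,interpolation=cv2.INTER_CUBIC))
E
```

```text
(no output)
```

View pics/topPh.png

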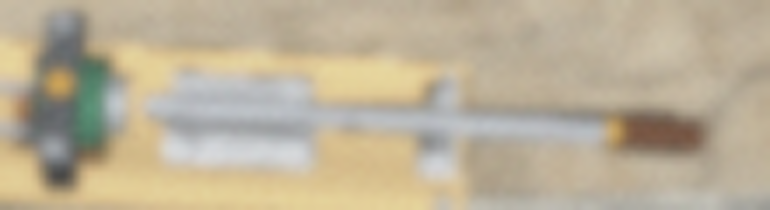

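```bash
python3 -c "
from h import *
st(); print(manip.hand_in())"
```

```text
t 24.15 p [0.4686 0.2595 0.2372] q [ 7.738e-01  6.335e-01  4.000e-04 -3.000e-04] f [ 0.1  0.3 -0.9] g 0.549 j [-0.952  0.142  0.399  1.742 -0.058  1.269 -0.738]
the job is handed in; nothing more can be done
None
```

The job is done and handed in at 24 s; the interface gave no verdict. I took the rod off its rack, laid it in the guides with its tip about 14 mm short of the hub, and let go. I then re-gripped it by the handle and pushed about 71 mm, with around 7–8 N of push at the checks, which brought the core right out on the rails. Finally I drew the rod back and put the core in the larger compartment of the blue tray.

**Final pictures:**
- The rod lies in both guides with its tip about 10 mm behind the hub. The arm's own position readings agree with this.
- The core is inside the tray.
- The felt wheel, tile and wood block appear where they were; I did not measure them again.
- The gripper was clear in the air.

**Disagreements and limits:**
- **Core height:** my two-view measurement came out at 58–65 mm for its top edge, against about 75 mm from the text, because one picture was taken while the arm was still settling. I used the text's heights, which matched the core's size as seen, and the grip and the set-down (floor contact at the expected height) confirmed them.
- **Rod height in the rack:** two views put its upper surface at 51–53 mm, against 48 mm from the text. I used the text's value, and the grasp went cleanly.
- **Contact forces:** laying the rod in the guides reached about 10 N of contact. The highest force I saw in any reading was about 11 N, but the readings only show the end of each move.

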